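Nest the steel glue cups

TASK

Stack the clean glue-mixing cups: put both collared steel cups that stand loose on the bench into the matching cup that stands in the cedar holder board, so that all three are fully nested in one upright stack in the holder. Leave the straight-sided tin standing where it is.

Things in the scene. Friction and masses are not known exactly. Their poses are not given: they have to be found in the camera images.
- cup_a_mid (a point): a loose, open steel stacking cup upright on the bench, 84 mm tall, about 120 g: tapered body 32 mm across at the foot, 48 mm at 50 mm up; above that a wider straight collar, 34 mm high, 60 mm outside, 55 mm inside. Point on its axis half-way up, 42 mm from foot and rim; z is its axis, upward. Either loose cup may go in first.
- cup_b_mid (a point): the other loose cup upright on the bench, identical to cup_a; point on its axis half-way up, 42 mm from foot and rim; z is its axis, upward.
- cup_base_mid (a point): an identical cup, standing upright and loose in a shallow well (12 mm deep, 40 mm wide) in a fixed cedar board 130 x 150 x 24 mm, foot 12 mm above the bench; same half-way point. A cup lowered in rests with its collar on this rim, 34 mm higher than this cup, its whole 34 mm collar still showing, side play about 3 mm; the next sits 34 mm higher again.
- tin_mid (a point): bystander: straight-sided open steel tin, 60 mm across all the way up (no collar), 90 mm tall; point on its axis half-way up. Not listed: a white glue bottle (54 mm across, 135 mm tall) and a cedar offcut (30 mm high). Loose cups, tin and bottle may swap places; all, and the holder's cup, have centres at least 0.10 m apart.
Not all that is in view belongs to the job. What is shaped like the part that bears cup_b_mid but green or purple is not meant. Leave any pink or red look-alike of the part that bears cup_base_mid alone.

How it is judged:
At the end, for the whole second after the job is handed in: One loose cup sits 34 mm (within 8) above the holder's cup, axes within 12 mm; the other 68 mm (within 8) above it, axes within 24 mm; all three slower than 20 mm/s and upright within 0.17 rad (about 10 degrees), the bottom cup within 20 mm of its start (((horizontal distance between cup_a_mid and cup_base_mid below 0.012 m and z of cup_a_mid in the frame of cup_base_mid between 0.026 and 0.042 m and horizontal distance between cup_b_mid and cup_base_mid below 0.024 m and z of cup_b_mid in the frame of cup_base_mid between 0.06 and 0.076 m) or (horizontal distance between cup_b_mid and cup_base_mid below 0.012 m and z of cup_b_mid in the frame of cup_base_mid between 0.026 and 0.042 m and horizontal distance between cup_a_mid and cup_base_mid below 0.024 m and z of cup_a_mid in the frame of cup_base_mid between 0.06 and 0.076 m)) and distance of cup_base_mid from where it was at the start of the episode below 0.02 m and angle between each of cup_a_mid, cup_b_mid, cup_base_mid's own z axis and vertical below 0.17 rad and linear speed of each of cup_a, cup_b, cup_base below 0.02 m/s); the robot touches nothing.
It fails at once if the straight-sided tin is pushed more than 40 mm from its place or knocked over (distance of tin_mid from where it was at the start of the episode above 0.04 m or angle between tin_mid's own z axis and vertical above 0.6 rad).
It also fails if it takes over 54 s, if anything falls off the work surface, if the arm or the gripper's body presses on something with over 40 N, if the wrist force passes 120 N, or if a joint passes its speed limit or range.

ROBOT

A 6-joint arm with a two-finger parallel gripper is mounted at the origin on the work surface. World frame = base frame: x ahead of the robot, y to its left, z up, the work surface at z = 0. Lengths are in m, angles in rad, forces in N, time in s.
With the tool pointing down it reaches from about 0.3 to 0.875 m from the base axis. Payload 6.4 kg.
Tool frame: the origin (TCP) lies on the centre line of the jaws, within the pads' length; the fingertips stand 11 mm ahead of it and the grasp point (between the pads) lies 8 mm behind it; z points along the fingers, y is the line along which they close (so a half turn about z gives the same grasp; the last joint's range is limited). The gripper opens to 85 mm and grips with 20 to 120 N. Pads are 22 mm wide; open, the fingers measure 114 mm over their backs; the gripper's body (76 mm by 85 mm) begins 54 mm behind the grasp point. The pads swing forward as they close: fully open they stand 13 mm farther back than shut.
Start: joints at [0.912, 0.181, 1.607, -0, 1.354, -0.206], TCP at [0.252, 0.517, 0.242] pointing down, gripper open.
Joint ranges: [-2.99, 2.99], [-0.89, 2.07], [0.3, 2.58], [-1.14, 4.28], [0, 2.63], [-3.12, 3.12]. Speed limits (rad/s): [2.57, 2.57, 3.01, 3.14, 3.14, 3.14].

INTERFACE

Orientations are given as [roll, pitch, yaw] about the fixed x, y, z axes, in that order (R = Rz(yaw) Ry(pitch) Rx(roll)).
In Python, from plant import telemetry, read_camera, calibration, arm gives the robot as it stands.
- The arm moves only by the shell command python3 -m jog 'ROWS'. ROWS is JSON, one flat list of numbers, 5 for each row, row after row: the shift along the tool's x, y, z in m, then the turn about the tool's z in degrees, then the opening in per cent of the stroke, from 0 (shut) to 100 (fully open). In form: [tx, ty, tz, roll, claw, tx, ty, tz, roll, claw, ...]. A call has 1 to 12 rows; each row is the pose to reach, as a shift and turn from the pose commanded when the call began, along the tool's axes at that moment; what a row does not reach only later rows make up. A row lasts 1/12 s, in which the tool goes at most 41.7 mm and 7.16 degrees, less where a joint would pass 70% of its speed; a pose out of reach is approached as far as the arm can. A call with a gripper value outside its range is refused whole. The fingers move at their own pace and stop on an object; the grip force is fixed at half the most. Time passes only in rows, so rows that repeat a pose let the fingers close. It gives the time, the measured TCP pose, the force, the opening and the grip force at its end, in the units of the state.
- telemetry.observe(): the state, without advancing time (a new reading comes with each control period).
- read_camera(name): name is "scene" or "top" or "wrist"; returns the picture (480x640x3 uint8, red, green, blue); there is no depth.
- calibration(name): a dict with "mtx" (3x3 intrinsics, pixels), "rvec" (rotation vector, rad) and "tvec" (3), from world to camera coordinates, as OpenCV has them. Camera axes: x right, y down, z forward; pixel columns grow to the right and rows downward; lengths in m; the calibration is good to about 2 mm. A picture is of the moment at which its call begins: read the wrist's pose just before it. calibration takes no time and is no camera call; for the wrist camera it gives the pose at the moment of the call.
- arm.finish_job(): hands the job in; it is judged then, once.
The state is a dict: "time_s": time; "q": joint angles; "joint_vel": joint speeds; "joint_torque": joint torques, N m; "ee_pos": TCP position; "orientation": TCP orientation; "force": force on the tool from outside, world axes, zero at the start; "torque": the same for the moment, N m; "finger_gap": finger opening in m; "grip_force": force on a finger pad.
Only numpy, scipy, OpenCV 4.12 (cv2) and the standard library are available. Lean on these libraries where they do the work, as an engineer would, in place of code of your own. Each camera call takes 0.05 s, during which the arm holds its last target. There are 200 camera calls.

## Working session

There is one attempt and no reset: what is moved stays moved. The work goes in short steps, Python scripts to look and compute and a shell command to move; the robot and the scene stay as the last step left them, time stands still between calls to the robot, and variables do not carry over. Pictures are saved under pics/ and viewed, at most 10 in all, crops included, and the job is handed in when it is done.

```bash
mkdir -p pics; ls
python3 - <<'E'
from plant import telemetry, read_camera, calibration
import cv2,numpy as np
s=telemetry.observe();print(s['time_s'],s['ee_pos'],s['orientation'],s['finger_gap'])
for n in ['scene','top']:
    im=read_camera(n);cv2.imwrite(f'pics/{n}0.png',im[:,:,::-1])
    c=calibration(n);R,_=cv2.Rodrigues(np.array(c['rvec']));print(n,np.array(c['mtx']).round(1).tolist(),(-R.T@np.array(c['tvec']).ravel()).round(3),R.round(2).tolist())
E
```

```text
pics
0.0 [0.25121104 0.516604   0.24136496] [-3.13981158e+00 -3.27387287e-04  2.68878699e+00] 0.08542297165379763
scene [[590.7, 0.0, 313.0], [0.0, 590.7, 240.6], [0.0, 0.0, 1.0]] [ 1.267 -0.196  0.749] [[0.19, 0.98, -0.0], [0.65, -0.13, -0.75], [-0.74, 0.14, -0.66]]
top [[469.3, 0.0, 316.7], [0.0, 469.3, 243.5], [0.0, 0.0, 1.0]] [ 0.354 -0.049  1.046] [[-0.01, -1.0, 0.0], [-0.99, 0.01, -0.13], [0.13, -0.0, -0.99]]
```

View pics/scene0.png

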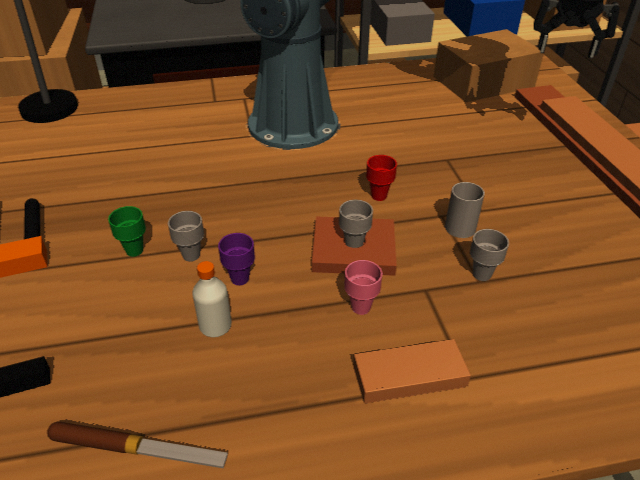

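View pics/top0.png

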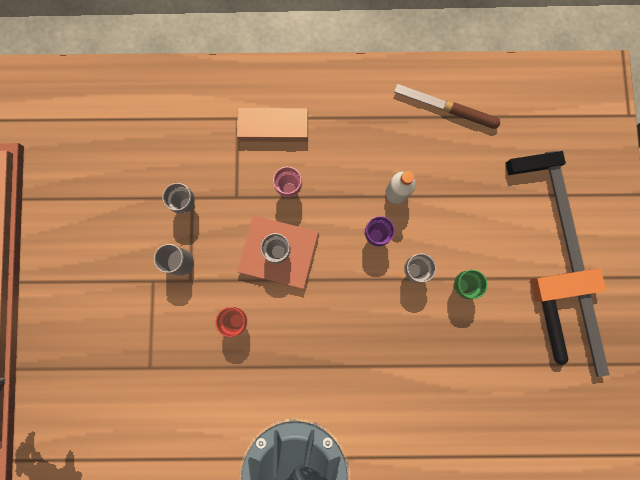

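The scene view shows the grey collared cups at (186,235) and (489,253), the holder cup at (355,222) and the tin at (464,210). In the top view they are at (420,267), (178,197), (275,248) and (170,258), in the same order. The coloured ones are look-alikes. Next I'll read the rims more closely.

```bash
cat > h.py <<'E'
import cv2,numpy as np
from plant import telemetry, read_camera, calibration
def cam(n):
    c=calibration(n);R=cv2.Rodrigues(np.array(c['rvec'],float))[0];t=np.array(c['tvec'],float).ravel();return np.array(c['mtx'],float),R,t
def ray(c,uv):
    K,R,t=c;d=R.T@np.linalg.inv(K)@np.array([uv[0],uv[1],1.]);return -R.T@t,d/np.linalg.norm(d)
def plane(c,uv,z):
    o,d=ray(c,uv);return o+d*(z-o[2])/d[2]
def tri(c1,p1,c2,p2):
    P=lambda c:c[0]@np.c_[c[1],c[2]]
    X=cv2.triangulatePoints(P(c1),P(c2),np.array(p1,float).reshape(2,1),np.array(p2,float).reshape(2,1)).ravel();return X[:3]/X[3]
E
python3 - <<'E'
import cv2,numpy as np
rows=[]
for n,pts in [('scene',[(186,228),(489,245),(355,215),(464,200)]),('top',[(420,267),(178,197),(275,248),(170,258)])]:
    im=cv2.imread(f'pics/{n}0.png');r=[]
    for u,v in pts:
        c=cv2.resize(im[v-25:v+25,u-25:u+25],(200,200),interpolation=cv2.INTER_CUBIC)
        for k in range(0,200,20): cv2.line(c,(k,0),(k,199),(0,255,255) if k==100 else (90,140,0),1);cv2.line(c,(0,k),(199,k),(0,255,255) if k==100 else (90,140,0),1)
        r.append(c)
    rows.append(np.hstack(r))
cv2.imwrite('pics/m.png',np.vstack(rows))
E
```

```text
(no output)
```

View pics/m.png

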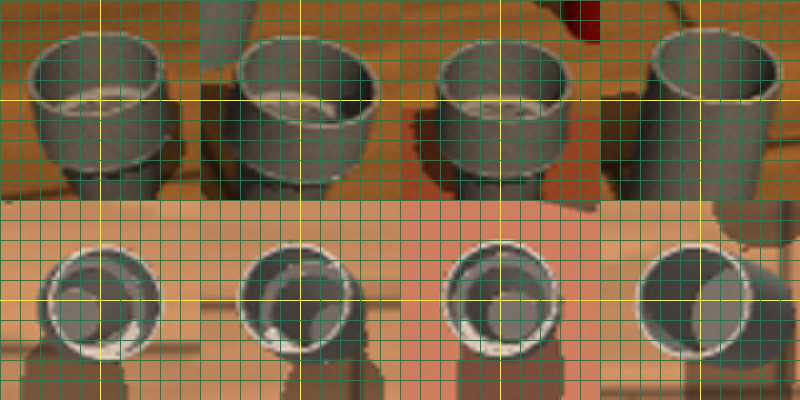

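The zoomed rims can be read in both views, so I triangulate their centres.

Run:
```python
from h import *
s,t=cam('scene'),cam('top')
for n,a,b in [('A',(185,221.5),(421.1,267.6)),('B',(490.9,240.2),(176.6,197.2)),('base',(356.1,209.6),(275.1,247.9)),('tin',(467.7,191.4),(168.4,258.2))]:
    X=tri(s,a,t,b);print(n,X.round(4),np.hypot(*X[:2]).round(3))
for n,p in [('green',(470,283)),('purple',(379,231)),('bottle',(405,181)),('pink',(287,181)),('red',(231,321))]: print(n,plane(t,p,.08).round(3))
from scipy.spatial.transform import Rotation as Ro
o=telemetry.observe();print(Ro.from_euler('xyz',o['orientation']).as_matrix().round(3))
K,R,c=cam('wrist');print(K.round(0).tolist(),(-R.T@c).round(3),R.round(2).tolist())
```

```text
A [ 0.431  -0.2655  0.0813] 0.506
B [0.5841 0.2445 0.0804] 0.633
base [0.473  0.0353 0.0936] 0.474
tin [0.4543 0.2546 0.0877] 0.521
green [ 0.399 -0.366  0.08 ]
purple [ 0.508 -0.181  0.08 ]
bottle [ 0.615 -0.239  0.08 ]
pink [0.617 0.011 0.08 ]
red [0.325 0.124 0.08 ]
[[-0.899  0.437 -0.001]
 [ 0.437  0.899 -0.001]
 [ 0.    -0.002 -1.   ]]
[[416.0, 0.0, 332.0], [0.0, 416.0, 240.0], [0.0, 0.0, 1.0]] [0.189 0.547 0.373] [[0.44, 0.9, -0.0], [0.87, -0.42, 0.27], [0.24, -0.12, -0.96]]
```

Rim heights come out at 81, 80, 94 and 88 mm, against 84, 84, 96 and 90 expected, so they agree within 4 mm. Now I move above cup B and look from close by.

```bash
python3 -m jog '[-0.04,-0.01,0,0,100,-0.08,-0.02,0,0,100,-0.12,-0.03,0,0,100,-0.16,-0.04,0.01,0,100,-0.2,-0.05,0.01,0,100,-0.24,-0.06,0.02,0,100,-0.28,-0.07,0.03,0,100,-0.32,-0.08,0.04,0,100,-0.36,-0.09,0.04,0,100,-0.4,-0.095,0.04,0,100,-0.418,-0.099,0.04,0,100,-0.418,-0.099,0.04,0,100]'
python3 -m jog '[0,0,0,0,100,0,0,0,0,100]'
python3 - <<'E'
from h import *
c=cam('wrist');im=read_camera('wrist')[:,:,::-1];cv2.imwrite('pics/w1.png',im)
np.save('w1.npy',np.c_[c[0],c[1],c[2]]);o=telemetry.observe();print(o['ee_pos'],o['orientation'],o['q'],o['force'])
K,R,t=c
for X in [(.584,.2445,.084)]: p=K@(R@np.array(X)+t);print(p[:2]/p[2])
E
```

```text
time_s: 1.1
ee_pos: [0.5872, 0.2417, 0.2016]
orientation: [-3.141, 0.001, 2.684]
force: [-0.5, 0.5, 0.2]
finger_gap: 0.0853
grip_force: 0.0
time_s: 1.27
ee_pos: [0.583, 0.2459, 0.2018]
orientation: [-3.141, -0.002, 2.689]
force: [-0.2, 0.2, 0.0]
finger_gap: 0.0854
grip_force: 0.0
[0.58276065 0.24627445 0.20196959] [-3.14118914e+00 -1.19113092e-03  2.69013372e+00] [ 2.12339260e-01  3.42863231e-01  1.49073638e+00  4.30697048e-04
  1.30917988e+00 -9.07110017e-01] [ 0.35141688 -0.04891303 -0.60632445]
[331.37690025 240.8209283 ]
```

View pics/w1.png

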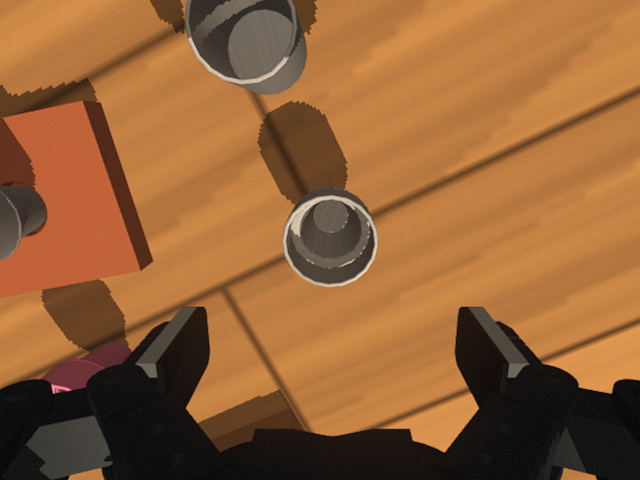

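The rim centre in the wrist view is at (330.5,241), against a predicted (331.4,240.8), so B is confirmed to about 1 mm. The tin is well clear of the jaws. I descend and grip.

```bash
python3 -m jog '[0,0,0.03,0,100,0,0,0.06,0,100,0,0,0.09,0,100,0,0,0.115,0,100,0,0,0.13,0,100,0,0,0.137,0,100,0,0,0.137,0,100,0,0,0.137,0,0,0,0,0.137,0,0,0,0,0.137,0,0,0,0,0.137,0,0,0,0,0.137,0,0]'; python3 -m jog '[0,0,0,0,0,0,0,0,0,0,0,0,0,0,0,0,0,0,0,0,0,0,0,0,0,0,0,0,0,0]'
```

```text
time_s: 2.32
ee_pos: [0.5857, 0.2457, 0.0677]
orientation: [3.139, 0.003, 2.689]
force: [-0.3, -0.4, 6.9]
finger_gap: 0.0578
grip_force: 64.3
time_s: 2.82
ee_pos: [0.5858, 0.2456, 0.0678]
orientation: [3.139, 0.003, 2.689]
force: [-0.6, 1.0, 6.2]
finger_gap: 0.0575
grip_force: 64.3
```

```bash
python3 -m jog '[0,0,-0.02,0,0,0,0,-0.05,0,0,0,0,-0.08,0,0,0,0,-0.11,0,0,0,0,-0.14,0,0,0,0,-0.16,0,0,0,-0.03,-0.17,0,0,0,-0.06,-0.17,0,0,0,-0.09,-0.17,0,0,0,-0.11,-0.17,0,0,0,-0.12,-0.17,0,0,0,-0.12,-0.17,0,0]'
python3 -m jog '[0,0,0,0,0,0,0,0,0,0]'
python3 - <<'E'
from h import *
c=cam('wrist');im=read_camera('wrist')[:,:,::-1];cv2.imwrite('pics/w2.png',im)
o=telemetry.observe();print(o['ee_pos'],o['orientation'])
K,R,t=c
for X in [(.473,.0353,.096),(.473,.0353,.062)]: p=K@(R@np.array(X)+t);print(p[:2]/p[2])
E
```

```text
time_s: 3.82
ee_pos: [0.5312, 0.1358, 0.2359]
orientation: [3.142, 0.001, 2.687]
force: [0.7, 0.0, -1.8]
finger_gap: 0.0574
grip_force: 64.5
time_s: 3.98
ee_pos: [0.5321, 0.138, 0.2356]
orientation: [3.141, 0.001, 2.689]
force: [0.1, 1.1, -1.9]
finger_gap: 0.0574
grip_force: 64.5
[0.53209586 0.13812713 0.23545682] [3.14100862e+00 2.86301489e-04 2.68952599e+00]
[154.92665167 217.51152185]
[173.54058633 207.44755437]
```

View pics/w2.png

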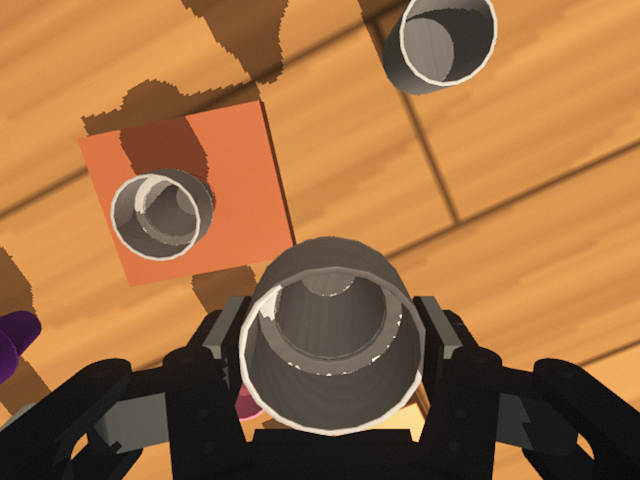

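The holder cup's rim is at (155.5,217), against a predicted (154.9,217.5), so it is confirmed. The held cup's rim is at (332.5,351) and is 185 px wide. I check its pose in the hand.

Run:
```python
from h import *
c=cam('wrist');o=telemetry.observe();p=np.array(o['ee_pos'])
from scipy.spatial.transform import Rotation as Ro
T=Ro.from_euler('xyz',o['orientation']).as_matrix()
for h in (.012,.016,.02): print(h,(T.T@(plane(c,(332.5,351),p[2]+h)-p)).round(4), (T.T@(plane(c,(328.5,284),p[2]+h-.080)-p)).round(4))
print(o['joint_torque'],o['q'])
```

```text
0.012 [-0.0017 -0.0002 -0.012 ] [-0.0106 -0.0022  0.068 ]
0.016 [ 0.0006 -0.0002 -0.016 ] [-0.009  -0.0021  0.064 ]
0.02 [ 0.003  -0.0002 -0.02  ] [-0.0074 -0.0021  0.06  ]
[-3.25775659e-01 -4.24741137e+01 -3.53271174e+01 -1.92355580e-02
  5.48084397e-03  5.22256829e-03] [ 3.78052661e-02  1.30426932e-01  1.67864710e+00  3.91755640e-04
  1.33199121e+00 -1.08101704e+00]
```

Run:
```python
from h import *
c=cam('wrist');o=telemetry.observe();p=np.array(o['ee_pos'])
from scipy.spatial.transform import Rotation as Ro
T=Ro.from_euler('xyz',o['orientation']).as_matrix();K,R,t=c
def pr(x):q=K@(R@(p+T@np.array(x))+t);return (q[:2]/q[2]).round(1)
for tilt in (0,5,8,-5):
  Q=Ro.from_euler('y',tilt,degrees=True).as_matrix()
  a=np.linspace(0,2*np.pi,200);ring=lambda r,z:np.array([pr(Q@np.array([r*np.cos(k),r*np.sin(k),z])+[0,0,-.016]) for k in a])
  print(tilt,'rim',ring(.03,0)[:,1].min(),ring(.03,0)[:,1].max(),'collarbottom top',ring(.03,.034)[:,1].min(),'ledge inner bottom',ring(.0225,.034)[:,1].max(),'floor',ring(.0145,.082)[:,1].min(),ring(.0145,.082)[:,1].max())
```

```text
0 rim 261.8 433.1 collarbottom top 232.3 ledge inner bottom 357.5 floor 238.0 292.6
5 rim 265.2 427.2 collarbottom top 226.7 ledge inner bottom 348.4 floor 224.8 278.8
8 rim 267.6 423.6 collarbottom top 223.5 ledge inner bottom 343.0 floor 216.9 270.5
-5 rim 259.4 438.5 collarbottom top 238.5 ledge inner bottom 366.6 floor 251.4 306.7
```

The held cup is upright with an offset of about 1 mm. I carry it over the holder and lower it partly.

```bash
python3 -m jog '[0.002,-0.03,0,0,0,0.004,-0.06,0,0,0,0.006,-0.09,0,0,0,0.007,-0.11,0,0,0,0.007,-0.118,0,0,0,0.007,-0.118,0,0,0,0.007,-0.118,0.02,0,0,0.007,-0.118,0.04,0,0,0.007,-0.118,0.05,0,0,0.007,-0.118,0.05,0,0,0.007,-0.118,0.05,0,0]'; python3 -m jog '[0,0,0.01,0,0,0,0,0.02,0,0,0,0,0.03,0,0,0,0,0.04,0,0,0,0,0.05,0,0,0,0,0.055,0,0,0,0,0.055,0,0]'
```

```text
time_s: 4.95
ee_pos: [0.4739, 0.0351, 0.1851]
orientation: [-3.142, -0.001, 2.69]
force: [0.2, -0.3, -0.1]
finger_gap: 0.058
grip_force: 64.6
time_s: 5.53
ee_pos: [0.4725, 0.0344, 0.1285]
orientation: [-3.141, -0.003, 2.689]
force: [-0.1, 0.4, -0.9]
finger_gap: 0.0577
grip_force: 64.6
```

```bash
python3 -m jog '[0,0,0.004,0,0,0,0,0.008,0,0,0,0,0.012,0,0,0,0,0.012,0,0,0,0,0.012,0,0]';  python3 -m jog '[0,0,0.002,0,0,0,0,0.003,0,0,0,0,0.003,0,0]'
```

```text
time_s: 5.95
ee_pos: [0.4736, 0.0343, 0.1182]
orientation: [-3.142, -0.0, 2.689]
force: [-0.1, 0.5, -0.5]
finger_gap: 0.0571
grip_force: 64.6
time_s: 6.2
ee_pos: [0.4737, 0.0343, 0.1152]
orientation: [3.142, 0.0, 2.689]
force: [-0.2, -0.1, -0.7]
finger_gap: 0.0576
grip_force: 64.6
```

```bash
python3 -m jog '[0,0,0.001,0,0,0,0,0.001,0,0,0,0,0.001,0,100,0,0,0.001,0,100,0,0,0.001,0,100,0,0,0.001,0,100,0,0,0.001,0,100,0,0,-0.02,0,100,0,0,-0.05,0,100,0,0,-0.09,0,100,0,0,-0.12,0,100,0,0,-0.12,0,100]'
python3 - <<'E'
from h import *
im=read_camera('scene')[:,:,::-1];c1=im[130:330,300:540];t=read_camera('top')[:,:,::-1][180:310,130:350]
c1=cv2.resize(c1,None,fx=1.8,fy=1.8);t=cv2.resize(t,(360,213));
cv2.imwrite('pics/c1.png',np.hstack([c1,np.vstack([t,np.zeros((147,360,3),np.uint8)])]))
E
```

```text
time_s: 7.2
ee_pos: [0.4774, 0.0336, 0.2423]
orientation: [3.138, 0.011, 2.689]
force: [0.4, -0.3, 0.6]
finger_gap: 0.0855
grip_force: 0.0
```

View pics/c1.png

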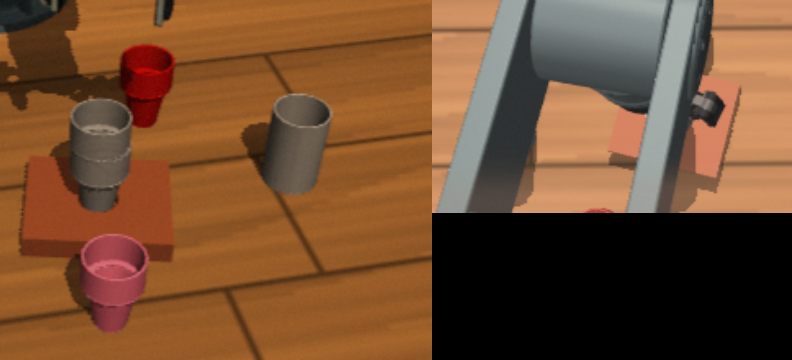

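The scene crop shows the cup fully nested in the holder cup, with two collars stacked at about (100,140). I go to cup A, turning the jaws to keep clear of the green and purple look-alikes.

```bash
python3 -m jog '[-0.01,-0.03,0,7,100,-0.02,-0.06,0,14,100,-0.03,-0.09,0,21,100,-0.04,-0.12,0,28,100,-0.05,-0.15,0,35,100,-0.06,-0.18,0.01,42,100,-0.07,-0.21,0.02,49,100,-0.08,-0.24,0.03,56,100,-0.085,-0.265,0.035,63,100,-0.09,-0.28,0.035,70,100,-0.0935,-0.2886,0.035,77,100,-0.0935,-0.2886,0.035,84,100]'
python3 -m jog '[0,0,0,0,100,0,0,0,0,100,0,0,0,0,100]'
python3 - <<'E'
from h import *
from scipy.spatial.transform import Rotation as Ro
c=cam('wrist');im=read_camera('wrist')[:,:,::-1];cv2.imwrite('pics/w3.png',im)
o=telemetry.observe();print(o['ee_pos'],o['orientation'],o['q'][5],Ro.from_euler('xyz',o['orientation']).as_matrix().round(3))
K,R,t=c
for X in [(.431,-.2655,.084)]: p=K@(R@np.array(X)+t);print(p[:2]/p[2])
E
```

```text
time_s: 8.3
ee_pos: [0.43, -0.2675, 0.1979]
orientation: [-3.138, -0.001, 1.214]
force: [0.0, -0.0, -0.2]
finger_gap: 0.0853
grip_force: 0.0
time_s: 8.55
ee_pos: [0.4311, -0.2654, 0.1992]
orientation: [-3.14, -0.001, 1.227]
force: [0.7, -1.5, -1.1]
finger_gap: 0.0854
grip_force: 0.0
[ 0.43128222 -0.26545654  0.19952011] [-3.14034182e+00 -6.22362071e-04  1.22624496e+00] -0.44197691714053156 [[ 0.338  0.941 -0.001]
 [ 0.941 -0.338  0.001]
 [ 0.001 -0.001 -1.   ]]
[332.94042516 238.69819839]
```

View pics/w3.png

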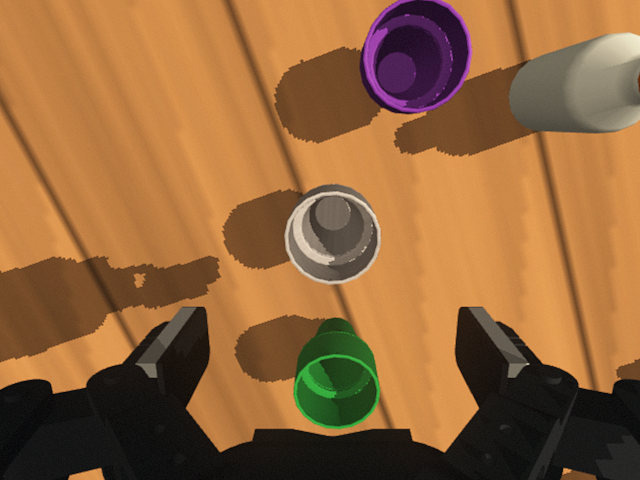

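Cup A's rim is at (333,237), against a predicted (332.9,238.7), so it is within 1 mm. The neighbours lie off the closing line. I descend and grip.

```bash
python3 -m jog '[-0.001,0,0.03,0,100,-0.001,0,0.06,0,100,-0.001,0,0.09,0,100,-0.001,0,0.115,0,100,-0.001,0,0.13,0,100,-0.001,0,0.135,0,100,-0.001,0,0.135,0,100,-0.001,0,0.135,0,0,-0.001,0,0.135,0,0,-0.001,0,0.135,0,0,-0.001,0,0.135,0,0,-0.001,0,0.135,0,0]'; python3 -m jog '[0,0,0,0,0,0,0,0,0,0,0,0,-0.02,0,0,0,0,-0.05,0,0,0,0,-0.08,0,0,0,0,-0.11,0,0,0,0,-0.14,0,0,0,0,-0.165,0,0,0,0,-0.18,0,0,0,0,-0.18,0,0,0,0,-0.18,0,0]'
python3 - <<'E'
from h import *
from scipy.spatial.transform import Rotation as Ro
o=telemetry.observe();p=np.array(o['ee_pos']);T=Ro.from_euler('xyz',o['orientation']).as_matrix();print(T.round(3).tolist())
c=cam('wrist');im=read_camera('wrist')[:,:,::-1];cv2.imwrite('pics/w4.png',im)
d=T.T@(np.array([.473,.0353,p[2]])-p);print('to base',d.round(4))
E
```

```text
time_s: 9.6
ee_pos: [0.432, -0.268, 0.0675]
orientation: [3.139, 0.001, 1.223]
force: [-2.0, 1.5, 7.4]
finger_gap: 0.0589
grip_force: 63.0
time_s: 10.52
ee_pos: [0.4316, -0.2675, 0.2466]
orientation: [3.138, 0.001, 1.223]
force: [0.3, 0.0, -1.1]
finger_gap: 0.0588
grip_force: 64.8
[[0.341, 0.94, 0.002], [0.94, -0.341, -0.002], [-0.001, 0.003, -1.0]]
to base [ 0.2988 -0.0643 -0.0006]
```

View pics/w4.png

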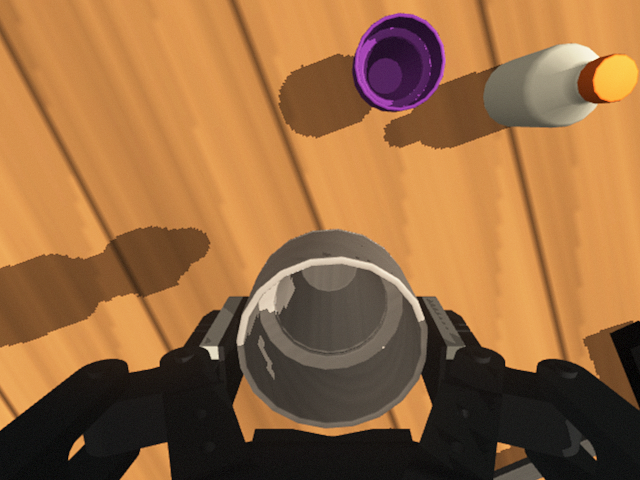

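Cup A is held upright with its rim at (332,342). I carry it over the stack.

```bash
python3 -m jog '[0.02,-0.004,0,0,0,0.05,-0.011,0,0,0,0.08,-0.017,0,0,0,0.11,-0.024,0,0,0,0.14,-0.03,0,0,0,0.17,-0.036,0,0,0,0.2,-0.043,0,0,0,0.23,-0.049,0,0,0,0.26,-0.056,0,0,0,0.28,-0.06,0,0,0,0.295,-0.063,0,0,0,0.3,-0.064,0,0,0]'; python3 -m jog '[0,0,0,0,0,0,0,0,0,0,0,0,0.01,0,0,0,0,0.02,0,0,0,0,0.02,0,0]'
python3 - <<'E'
from h import *
from scipy.spatial.transform import Rotation as Ro
o=telemetry.observe();p=np.array(o['ee_pos']);T=Ro.from_euler('xyz',o['orientation']).as_matrix()
print(p.round(4),'to base',(T.T@(np.array([.473,.0353,p[2]])-p)).round(4))
cv2.imwrite('pics/s5.png',cv2.resize(read_camera('scene')[90:290,260:460,::-1],(600,600)))
E
```

```text
time_s: 11.57
ee_pos: [0.4723, 0.039, 0.2434]
orientation: [-3.138, -0.0, 1.225]
force: [-0.1, -0.5, -0.9]
finger_gap: 0.0587
grip_force: 64.8
time_s: 11.98
ee_pos: [0.4717, 0.0361, 0.2223]
orientation: [-3.137, 0.001, 1.221]
force: [-0.4, -1.1, -1.9]
finger_gap: 0.0588
grip_force: 64.8
[0.4717 0.0361 0.2223] to base [-0.0003  0.0015 -0.    ]
```

View pics/s5.png

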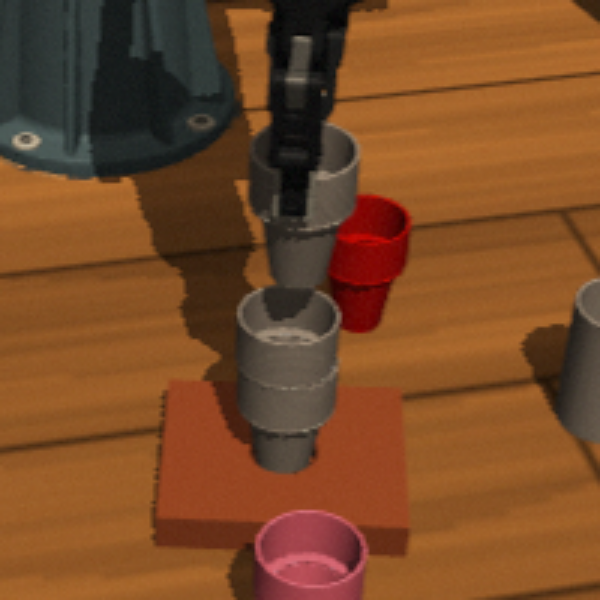

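Run:
```python
from h import *
K,R,t=cam('scene')
for z in (.012,.130,.156,.24):
    p=K@(R@np.array([.473,.0353,z])+t);q=p[:2]/p[2];print(z,((q-[260,90])*3).round(1),p[2].round(3))
```

```text
0.012 [281.  461.4] 1.105
0.13 [289.6 309.7] 1.027
0.156 [291.7 273.1] 1.01
0.24 [298.9 145.9] 0.954
```

The held cup appears about 3 mm toward +y of the stack axis. I correct most of that and lower it.

```bash
python3 -m jog '[-0.002,0.002,0,0,0,-0.002,0.002,0.01,0,0,-0.002,0.002,0.02,0,0,-0.002,0.002,0.03,0,0,-0.002,0.002,0.04,0,0,-0.002,0.002,0.05,0,0,-0.002,0.002,0.055,0,0,-0.002,0.002,0.06,0,0,-0.002,0.002,0.062,0,0,-0.002,0.002,0.062,0,0]';python3 -m jog '[0,0,0.004,0,0,0,0,0.007,0,0,0,0,0.01,0,0,0,0,0.01,0,0,0,0,0.01,0,0]'
```

```text
time_s: 12.87
ee_pos: [0.4743, 0.0342, 0.1628]
orientation: [-3.141, 0.0, 1.223]
force: [0.6, -0.3, -1.0]
finger_gap: 0.0588
grip_force: 64.8
time_s: 13.28
ee_pos: [0.4744, 0.0342, 0.1532]
orientation: [-3.141, 0.0, 1.223]
force: [-0.4, -0.5, -1.5]
finger_gap: 0.0588
grip_force: 64.8
```

```bash
python3 -m jog '[0,0,0.002,0,0,0,0,0.004,0,0,0,0,0.004,0,0,0,0,0.004,0,0]';python3 -m jog '[0,0,0.001,0,0,0,0,0.002,0,0,0,0,0.002,0,0]'
```

```text
time_s: 13.62
ee_pos: [0.4745, 0.0341, 0.1492]
orientation: [-3.142, 0.0, 1.223]
force: [0.5, -0.9, -1.3]
finger_gap: 0.0584
grip_force: 64.8
time_s: 13.87
ee_pos: [0.4752, 0.034, 0.1477]
orientation: [3.14, -0.0, 1.223]
force: [0.1, -0.6, 1.9]
finger_gap: 0.0586
grip_force: 65.0
```

Contact is made (+3 N, TCP at 0.148, expected about 0.149). I release and rise.

```bash
python3 -m jog '[0,0,0,0,100,0,0,0,0,100,0,0,0,0,100,0,0,0,0,100,0,0,0,0,100,0,0,-0.02,0,100,0,0,-0.05,0,100,0,0,-0.08,0,100,0,0,-0.11,0,100,0,0,-0.13,0,100,0,0,-0.13,0,100,0,0,-0.13,0,100]'
python3 - <<'E'
from h import *
o=telemetry.observe();print(o['ee_pos'],o['finger_gap'],o['time_s'])
w=cv2.resize(read_camera('wrist')[:,:,::-1],(400,300))
s=cv2.resize(read_camera('scene')[120:300,260:500,::-1],(400,300))
K,R,t=cam('scene')
for z in (.096,.13,.164):
    p=K@(R@np.array([.473,.0353,z])+t);print(z,((p[:2]/p[2]-[260,120])*400/240).round(1))
cv2.imwrite('pics/f.png',np.hstack([s,w]))
E
```

```text
time_s: 14.87
ee_pos: [0.4752, 0.0341, 0.2784]
orientation: [3.139, -0.001, 1.223]
force: [0.2, 0.3, -0.0]
finger_gap: 0.0851
grip_force: 0.0
[0.47517797 0.03405856 0.2784468 ] 0.08513610810348303 14.8667
0.096 [159.5 147.6]
0.13 [160.9 122. ]
0.164 [162.4  95.3]
```

View pics/f.png

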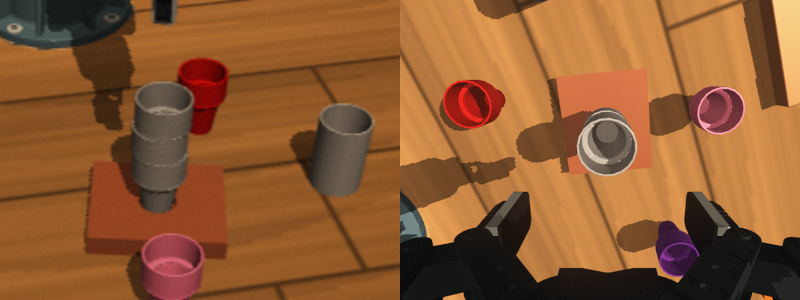

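The scene view shows three collars evenly stacked, with the top rim at about (164,99) and predicted at (162,95). The stack is upright in the holder, the tin is in place and the gripper is clear. I hand the job in.

```bash
python3 -c "
from plant import arm;print(arm.finish_job())"
```

```text
the job is handed in; nothing more can be done
None
```

Both loose cups are nested upright in the holder's cup, the tin stands where it was, and I handed the job in at about 15 s; the hand-in call returned no verdict.

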